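# Empty the tipping skip and set its tag to green

## Robot

A 7-joint arm with a two-finger parallel gripper is mounted at the origin on a cart in front of the work surface, level with it; the furniture and walls round the work are solid. World frame = base frame: x ahead of the robot, y to its left, z up, the work surface at z = 0. Lengths are in m, angles in rad, forces in N, time in s.
With the tool pointing down it reaches from about 0.4 to 0.9 m from the base axis. Payload 5.5 kg.
Tool frame: the origin (TCP) lies at the very end of the fingers, on their centre line; the grasp point (between the pads) lies robot.tcp_to_grasp behind it (robot.tcp_to_grasp is the distance from the TCP to the grasp point, in m); z points along the fingers, y is the line along which they close (so a half turn about z gives the same grasp; the last joint's range is limited). The gripper opens to 92 mm and grips with 3 to 60 N. Pads are 19 mm wide; open, the fingers measure 130 mm over their backs; the gripper's body (75 mm by 190 mm) begins 47 mm behind the grasp point.
Start: joints at [-0.99, 0.501, -0.427, 1.55, 0.221, 1.138, -0.21], TCP at [0.203, 0.617, 0.227] pointing down, gripper open.
Joint ranges: [-2.88, 2.88], [-0.31, 2.03], [-1.54, 1.56], [0.2, 2.42], [-1.41, 4.55], [0.19, 2.02], [-2.57, 2.57]. Speed limits (rad/s): [2.57, 2.57, 3.14, 3.14, 3.14, 3.14, 3.14].

## Interface

Orientations are given as a rotation vector (axis times angle).
In Python, from workcell import robot gives the robot as it stands.
- The arm moves only by the tool apply_moves, never from a script. Its argument "plan" is text: rows parted by semicolons, each of 6 numbers parted by spaces: the shift along the tool's x, y, z normalised to -1 to 1, where 1 is 120 mm, then the turn, a rotation vector about the tool's x, y, z normalised to -1 to 1, where 1 is 120 degrees. In form: tx ty tz rx ry rz; .... A call has 1 to 10 rows; each row is the pose to reach, as a shift and turn from the pose commanded when the call began, along the tool's axes at that moment; what a row does not reach only later rows make up. A row lasts 1/12 s, in which the tool goes at most 41.7 mm and 7.16 degrees, less where a joint would pass 70% of its speed; a pose out of reach is approached as far as the arm can. A call with a number of a shift or a turn outside -1 to 1 is refused whole. A call with a gripper value outside its range is refused whole. "claw" is the closure in counts, from 0 (fully open) to 255 (shut), set as the call begins (left out, the last holds). The fingers move at their own pace and stop on an object; "grip_force" is the grip in N (left out, the last holds). Time passes only in rows, so rows that repeat a pose let the fingers close. It gives the time, the measured TCP pose, the force, the opening and the grip force at its end, in the units of the state.
- robot.observe(): the state, without advancing time (a new reading comes with each control period).
- robot.read_camera(name): name is "scene" or "top"; returns (picture, depth): 420x560x3 uint8, red, green, blue; 420x560 float32, m along the optical axis (not along the pixel's ray), 0 where there is no reading.
- robot.camera_model(name): a dict with "intrinsics" (3x3 intrinsics, pixels), "extrinsics" (4x4, takes a point from camera to world coordinates). Camera axes: x right, y up, looking along -z (the intrinsics and any distortion apply to the point x, -y, -z); pixel columns grow to the right and rows downward; lengths in m; the calibration is good to about 2 mm. A picture is of the moment at which its call begins. camera_model takes no time and is no camera call.
- robot.close_job(): hands the job in; it is judged then, once.
The state is a dict: "t": time; "joint_positions": joint angles; "qd": joint speeds; "joint_torque": joint torques, N m; "eef_pos": TCP position; "ee_rot": TCP orientation; "contact_force": force on the tool from outside, world axes, zero at the start; "wrist_torque": the same for the moment, N m; "opening": opening from 0.0 (shut) to 1.0 (fully open); "finger_force": force on a finger pad.
Only numpy, scipy, OpenCV 4.12 (cv2) and the standard library are available. Lean on these libraries where they do the work, as an engineer would, in place of code of your own. Each camera call takes 0.05 s, during which the arm holds its last target. There are 200 camera calls.

## Task

Slide the blue catch tray fully home under the yellow skip, then push the skip past its detent and right over, and hold it tipped until both wooden offcuts have dropped into the tray. Ease the skip back, without letting it fall back, and press it until it clicks fully upright; then flip the tag on its stand over from red to green. Leave the things lying around where they are.

Things in the scene. Friction and masses are not known exactly. Their poses are not given: they have to be found in the camera images.
- station: fixed station: dark base plate 170 (x) by 385 (y) mm, two blue posts at x +-73 mm, 160 mm high. Origin on the worktop straight below the skip's hinge, midway between the posts; its y axis points from the tray side to the back of the skip, z up; turned by some yaw. The hinge runs along station x at 140 mm height. The tray is on the -y side; the skip's back ends at y +112 mm.
- skip (a joint): tip of the yellow skip, rad: 0 upright, grows as its top goes towards the tray, 1.75 end stop. A detent acts below about 0.28: some 5 to 6 N at the push bar gets past it; coming back the skip stalls at 0.28 until pressed home (1 to 3 N). Elsewhere weight and spring pull it back upright with 1 to 3 N at the bar, little damped: let go, it falls back too fast. The load slides out between 1.3 and 1.7.
- push_bar (a point): middle of the skip's push bar: round, 12 mm thick, 116 mm long along station x, red sleeve, above the skip's rear rim. 150 mm from the hinge axis, it moves with the skip: at station (y, z) = (106, 246) mm upright, (0, 290) at 0.79 rad, (-123, 226) at the end stop. The nearest sheet, the rear rim, is 60 mm from it, below it when upright, on the +y side when fully tipped. Push it along its arc.
- tray (a joint): how far the blue catch tray stands out from its home position, m: 0 fully home against its stop under the skip's lip, 0.09 fully out. It slides on runners along station y with about 3 N friction, home is towards +y.
- tray_in (a point): middle of the tray's inner floor, axes as the station's. The tray measures 146 (x) by 150 (y) by 45 mm outside, its outer wall (-y side) raised to 85 mm; walls and floor 4 mm; its floor's top lies 12 mm above the worktop.
- tray_front (a point): middle of the top edge of the tray's outer face (the wall on the -y side), 93 mm above the worktop, 175 mm from the station origin when home; the upright face below it is the one to push. (contact anywhere on it will do).
- offcut_0: light wooden offcut 45x110x22 mm, lies in the skip at the start. Origin at the centre of its underside, z its thickness.
- offcut_1: brown board offcut 52x75x18 mm, lies on the other offcut in the skip at the start. Origin at the centre of its underside, z its thickness.
- tag_stand: fixed stand of the flip tag, base 130 (x) by 100 (y) by 5 mm, origin at the centre of its underside, turned by some yaw. The tag's hinge runs along its y at 43 mm height over the origin; its ears are 50 mm high, at y +-45 mm. Nothing else of it is higher than 55 mm.
- tag (a joint): angle of the tag, a hinged plate 60 by 80 by 4 mm, rad: 0 leans towards the stand's -x (the robot's side) 50 degrees above level with its red face up; 0.70 upright; 1.40 leans to +x the same way with its green face up. It swings freely and falls to whichever side it leans.
- tag_edge (a point): middle of the tag's free edge, 60 mm from its hinge: at stand (x, z) = (-39, 89) mm when red is up, (0, 103) upright, (+39, 89) when green is up. Pushing the edge level towards stand +x turns the tag over.
- gauge_block: bystander, steel setting block 25x50x30 mm, origin under its centre
- stop_pin: bystander, steel stepped pin 30 mm across, 63 mm high, origin under its centre
- vac_plug: bystander, orange rubber plug 35 mm across, 37 mm high, origin under its centre
- mallet: bystander, mallet 255x110x38 mm lying, origin under its centre

How it is judged:
On the way, in this order (a step that is already met when the one before it is completed fails the run):
1. the tray is fully home under the skip (within 8 mm) (value of joint tray below 0.008 m), for 0.2 s.
2. the skip is tipped (over 1.2 rad) and both offcuts have dropped out of it into the tray (one may still lean on the skip's lip) (value of joint skip above 1.2 rad and x of offcut_0 in the frame of tray_in between -0.072 and 0.072 m and y of offcut_0 in the frame of tray_in between -0.074 and 0.085 m and z of each of offcut_0, offcut_1 in the frame of tray_in below 0.08 m and x of offcut_1 in the frame of tray_in between -0.072 and 0.072 m and y of offcut_1 in the frame of tray_in between -0.074 and 0.085 m), for 0.2 s.
3. the skip is back upright, clicked in (under 0.06 rad) (value of joint skip below 0.06 rad), for 0.3 s.
4. the tag shows green (value of joint tag above 1.25 rad), for 0.2 s.
At the end, for the whole second after the job is handed in: The tray is home (within 10 mm), both offcuts lie or lean at rest inside it, the skip stands upright in its detent (under 0.06 rad) and the tag lies over with its green face up (over 1.25 rad) (value of joint tray below 0.01 m and value of joint skip below 0.06 rad and value of joint tag above 1.25 rad and x of offcut_0 in the frame of tray_in between -0.068 and 0.068 m and y of offcut_0 in the frame of tray_in between -0.074 and 0.066 m and z of each of offcut_0, offcut_1 in the frame of tray_in below 0.08 m and linear speed of each of offcut_0, offcut_1 below 0.03 m/s and x of offcut_1 in the frame of tray_in between -0.068 and 0.068 m and y of offcut_1 in the frame of tray_in between -0.074 and 0.066 m); the robot touches nothing.
It fails at once if the skip falls back (faster than 2.2 rad/s, about 0.33 m/s at the bar, between 0.9 and 0.32 rad) (value of joint skip between 0.32 and 0.9 rad and velocity of joint skip below -2.2 rad/s).
It fails at once if a bystander is moved more than 30 mm (distance of any of gauge_block, stop_pin, vac_plug, mallet from where it was at the start of the episode above 0.03 m).
It also fails if it takes over 72 s, if anything falls off the work surface, if the arm or the gripper's body presses on something with over 40 N, if the wrist force passes 120 N, or if a joint passes its speed limit or range.

## Working session

There is one attempt and no reset: what is moved stays moved. The work goes in short steps, Python scripts to look and compute and a tool call to move; the robot and the scene stay as the last step left them, time stands still between calls to the robot, and variables do not carry over. Pictures are saved under pics/ and viewed, at most 10 in all, crops included, and the job is handed in when it is done.

Besides the shell and the picture viewer there is one more tool, called by a JSON object that holds its "op" and its "data", one argument or row to a line. apply_moves: Moves the arm, as the interface text tells. Scaled input: -1 to 1 covers 120 mm each way for a shift and 120 degrees each way for a turn. Its arguments: {"type":"object","properties":{"plan":{"type":"string"},"claw":{"type":"number"},"grip_force":{"type":"number"}},"required":["plan"]}

```bash
mkdir -p pics; ls; python3 - <<'E'
from workcell import robot
import cv2,numpy as np
print(robot.observe(), robot.tcp_to_grasp)
for n in ("scene","top"):
    p,d=robot.read_camera(n); cv2.imwrite(f"pics/{n}0.png",p[...,::-1]); np.save(f"{n}0.npy",d)
    print(robot.camera_model(n))
E
```

```text
pics
{'t': 0.0, 'joint_positions': array([-0.98980205,  0.50185101, -0.42675911,  1.55144187,  0.22081892,
        1.13829109, -0.2103118 ]), 'qd': array([-5.96743116e-05, -3.65606199e-04,  1.12149385e-03,  1.04353643e-03,
       -9.87241156e-04,  6.72270929e-04, -1.50516112e-03]), 'joint_torque': array([-5.01157047e-04, -5.66586649e+01, -5.81595048e+00, -2.79112780e+01,
       -6.84855483e-02,  3.07018880e-02,  1.75383875e-04]), 'eef_pos': array([0.20295605, 0.61677115, 0.22567692]), 'ee_rot': array([-4.97004602e-01, -3.10168076e+00,  2.98989586e-03]), 'contact_force': array([-0.10316386, -0.38564231,  0.22173393]), 'wrist_torque': array([0.01924919, 0.01539683, 0.02280569]), 'finger_force': 0.0, 'opening': 1.001478713706015} 0.0188
{'intrinsics': array([[478.34855191,   0.        , 278.13568739],
       [  0.        , 478.34855191, 199.34488022],
       [  0.        ,   0.        ,   1.        ]]), 'extrinsics': array([[ 0.98755195,  0.12337689, -0.09756684,  0.42718408],
       [-0.15608671,  0.69199093, -0.70483012, -0.87719143],
       [-0.01944438,  0.71128524,  0.70263449,  1.14550812],
       [ 0.        ,  0.        ,  0.        ,  1.        ]])}
{'intrinsics': array([[424.12093806,   0.        , 280.19777984],
       [  0.        , 424.12093806, 209.14455582],
       [  0.        ,   0.        ,   1.        ]]), 'extrinsics': array([[-2.62569923e-04,  9.78971680e-01, -2.03996029e-01,
         2.91668853e-01],
       [-9.99987592e-01, -1.27185413e-03, -4.81647861e-03,
         1.13954054e-01],
       [-4.97464935e-03,  2.03992233e-01,  9.78959867e-01,
         1.41348075e+00],
       [ 0.00000000e+00,  0.00000000e+00,  0.00000000e+00,
         1.00000000e+00]])}
```

View pics/scene0.png

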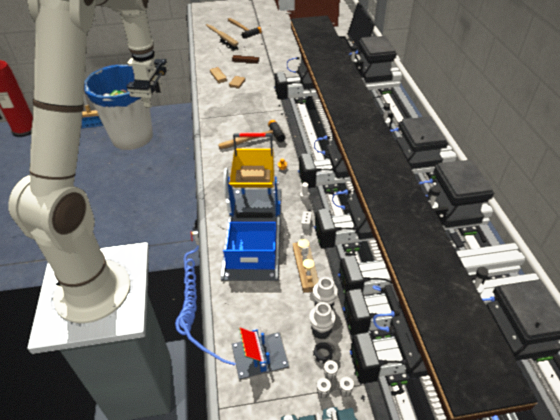

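View pics/top0.png

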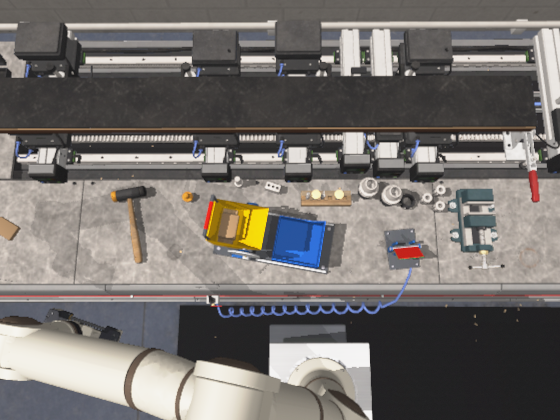

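The scene view shows the skip (yellow) around px (252,170) with its red bar at (253,135), the tray at (250,245) and the red tag at (252,343). The top view has the skip at (237,225), tray (298,240), tag (405,252), mallet (130,220) and plug (187,197). Next I'll enlarge for measuring.

```bash
cat > h.py <<'E'
import numpy as np, cv2
from workcell import robot
from scipy.spatial.transform import Rotation as R
def world(n,d):
    m=robot.camera_model(n);K=m["intrinsics"];E=m["extrinsics"]
    v,u=np.mgrid[:d.shape[0],:d.shape[1]]
    P=np.stack([(u-K[0,2])/K[0,0]*d,-(v-K[1,2])/K[1,1]*d,-d],-1)
    return P@E[:3,:3].T+E[:3,3]
def proj(n,p):
    m=robot.camera_model(n);K=m["intrinsics"];E=m["extrinsics"]
    c=(np.atleast_2d(p)-E[:3,3])@E[:3,:3]
    return np.c_[K[0,0]*c[:,0]/-c[:,2]+K[0,2],K[1,1]*-c[:,1]/-c[:,2]+K[1,2]]
E
python3 - <<'E'
from h import *
p=cv2.imread("pics/top0.png");d=np.load("top0.npy");W=world("top",d)
h=cv2.cvtColor(p,cv2.COLOR_BGR2HSV)
def mask(lo,hi,s=120,v=60): return (h[...,0]>=lo)&(h[...,0]<=hi)&(h[...,1]>s)&(h[...,2]>v)&(d>0)
red=mask(0,6)|mask(172,180); 
def rep(name,m,x0,x1,y0,y1,zlo=0,zhi=.4):
    b=np.zeros_like(m);b[y0:y1,x0:x1]=1;m=m&b&(W[...,2]>zlo)&(W[...,2]<zhi);q=W[m]
    print(name,m.sum(),q.mean(0).round(4),q.min(0).round(3),q.max(0).round(3))
    c,s,vt=np.linalg.svd(q[:,:2]-q[:,:2].mean(0),full_matrices=False);print("  dir",vt[0].round(3),np.ptp((q[:,:2]-q[:,:2].mean(0))@vt.T,axis=0).round(3))
    return q
rep("bar",red,195,225,190,245,.2)
rep("tag",red,380,430,235,270,.03)
blue=mask(105,125)
q=rep("tray",blue,270,335,205,275,.02,.12)
q=rep("tray hi",blue,270,335,205,275,.08,.105)
rep("posts",blue,200,275,195,275,.14,.175)
rep("plug",mask(5,16),180,197,188,204)
cv2.imwrite("pics/c.png",np.hstack([cv2.resize(p[185:285,180:345],None,fx=3,fy=4)[:,:0], cv2.resize(p[190:280,185:345],None,fx=5,fy=5,interpolation=cv2.INTER_CUBIC)]))
cv2.imwrite("pics/c2.png",cv2.resize(p[215:285,370:450],None,fx=7,fy=7,interpolation=cv2.INTER_CUBIC))
E
```

```text
bar 96 [0.5176 0.3208 0.2527] [0.478 0.311 0.247] [0.557 0.332 0.262]
  dir [-0.984  0.179] [0.081 0.01 ]
tag 249 [ 0.4315 -0.2844  0.0705] [ 0.412 -0.326  0.046] [ 0.451 -0.244  0.096]
  dir [-0.108  0.994] [0.084 0.037]
tray 454 [0.4756 0.0518 0.0544] [ 0.386 -0.021  0.02 ] [0.552 0.148 0.101]
  dir [-0.946  0.323] [0.17  0.166]
tray hi 80 [ 0.4582 -0.0078  0.0924] [ 0.387 -0.021  0.08 ] [0.53  0.015 0.101]
  dir [-0.985  0.171] [0.145 0.015]
posts 17 [0.5037 0.2173 0.1606] [0.426 0.193 0.157] [0.573 0.242 0.164]
  dir [-0.985  0.175] [0.147 0.025]
plug 14 [0.6254 0.431  0.0159] [0.61  0.419 0.003] [0.643 0.457 0.023]
  dir [-0.87  -0.492] [0.034 0.032]Traceback (most recent call last):
  File "<stdin>", line 18, in <module>
    return _nx.concatenate(arrs, 1, dtype=dtype, casting=casting)
           ~~~~~~~~~~~~~~~^^^^^^^^^^^^^^^^^^^^^^^^^^^^^^^^^^^^^^^
ValueError: all the input array dimensions except for the concatenation axis must match exactly, but along dimension 0, the array at index 0 has size 400 and the array at index 1 has size 450
```

```bash
cat >> h.py <<'E'
sy=np.array([.178,.984,0])/np.hypot(.178,.984); sx=np.array([sy[1],-sy[0],0]); so=np.array([.4988,.2173,0])
def st(x,y,z): return so+x*sx+y*sy+np.array([0,0,z])
Rs=np.c_[-sx,sy,[0,0,-1]]   # tool down, tool y along station y
def goto(p,Rt=None):
    o=robot.observe();Rc=R.from_rotvec(o["ee_rot"]).as_matrix()
    s=Rc.T@(np.array(p)-o["eef_pos"])/.12
    r=np.zeros(3) if Rt is None else R.from_matrix(Rc.T@Rt).as_rotvec()/np.radians(120)
    return s.round(3),r.round(3)
def stcoord(p): q=np.asarray(p)-so; return np.stack([q@sx,q@sy,q[...,2]],-1)
def show():
    o=robot.observe();print("t",round(o["t"],2),"tcp",o["eef_pos"].round(4),"st",stcoord(o["eef_pos"]).round(4),"F st",np.round([o["contact_force"]@sx,o["contact_force"]@sy,o["contact_force"][2]],1),"open",round(o["opening"],3),"ff",o["finger_force"],"q",o["joint_positions"].round(2))
E
python3 - <<'E'
from h import *
for n in("scene","top"):
    p=cv2.imread(f"pics/{n}0.png");d=np.load(f"{n}0.npy");S=stcoord(world(n,d));h=cv2.cvtColor(p,cv2.COLOR_BGR2HSV)
    m=(h[...,0]>18)&(h[...,0]<32)&(h[...,1]>150)&(h[...,2]>60)&(d>0)&(abs(S[...,0])<.1)&(abs(S[...,1])<.15)&(S[...,2]>.05)
    q=S[m];print(n,len(q),np.percentile(q,[1,99],axis=0).round(3))
    f=q[q[:,1]<q[:,1].min()+.03];print(f[:,2].min().round(3),f[:,2].max().round(3))
show()
print(goto(st(0,.4,.3),Rs),goto(st(0,-.27,.33),Rs))
E
```

```text
scene 1060 [[-0.062 -0.054  0.096]
 [ 0.064  0.111  0.189]]
0.158 0.193
top 1898 [[-0.065 -0.052  0.095]
 [ 0.062  0.108  0.247]]
0.153 0.193
t 0.1 tcp [0.2029 0.6168 0.2258] st [-0.3623  0.3405  0.2258] F st [ 0.6  0.2 -0.6] open 0.999 ff 0.0 q [-0.99  0.5  -0.43  1.55  0.22  1.14 -0.21]
(array([-2.921,  0.908, -0.621]), array([-0.001, -0.   , -0.066])) (array([-3.693, -4.622, -0.861]), array([-0.001, -0.   , -0.066]))
```

{"op": "apply_moves", "data": {
  "plan": "0 0 -0.3 0 0 -0.03; 0 0 -0.6 0 0 -0.066; 0 0 -0.86 0 0 -0.066; 0 0 -0.86 0 0 -0.066",
  "claw": 255,
  "grip_force": 15
}}

```text
t: 0.43
eef_pos: [0.2034, 0.6206, 0.3373]
ee_rot: [0.281, 3.127, 0.017]
contact_force: [-1.4, 1.2, 1.0]
opening: 0.764
finger_force: 0.0
```

{"op": "apply_moves", "data": {
  "plan": "-0.15 -0.25 0 0 0 0; -0.3 -0.5 0 0 0 0; -0.45 -0.75 0 0 0 0; -0.6 -1 0 0 0 0"
}}

```text
t: 0.77
eef_pos: [0.2526, 0.4848, 0.329]
ee_rot: [-0.281, -3.128, 0.002]
contact_force: [-0.1, 0.6, 1.1]
opening: 0.472
finger_force: 0.0
```

{"op": "apply_moves", "data": {
  "plan": "-0.15 -0.25 0 0 0 0; -0.3 -0.5 0 0 0 0; -0.45 -0.75 0 0 0 0; -0.6 -1 0 0 0 0; -0.6 -1 0 0 0 0"
}}

```text
t: 1.18
eef_pos: [0.3052, 0.3486, 0.3293]
ee_rot: [0.296, 3.126, -0.007]
contact_force: [0.9, -1.3, 0.1]
opening: 0.108
finger_force: 0.0
```

```bash
python3 -c "
from h import *
show();print(goto(st(0,-.27,.33),Rs))"
```

```text
t 1.18 tcp [0.3052 0.3486 0.3293] st [-0.2139  0.0948  0.3293] F st [ 1.1 -1.1  0.1] open 0.108 ff 0.0 q [-0.56  0.05 -0.37  1.86  0.02  1.23  0.45]
(array([-1.811, -3.023,  0.01 ]), array([-0.002,  0.001, -0.005]))
```

{"op": "apply_moves", "data": {
  "plan": "-0.15 -0.25 0 0 0 -0.005; -0.3 -0.5 0 0 0 -0.005; -0.45 -0.75 0 0 0 -0.005; -0.6 -1 0 0 0 -0.005"
}}

```text
t: 1.52
eef_pos: [0.3514, 0.2232, 0.3296]
ee_rot: [-0.265, -3.13, 0.0]
contact_force: [0.4, -0.1, 0.1]
opening: 0.009
finger_force: 0.0
```

{"op": "apply_moves", "data": {
  "plan": "-0.15 -0.25 0 0 0 0; -0.3 -0.5 0 0 0 0; -0.45 -0.75 0 0 0 0; -0.6 -1 0 0 0 0"
}}

```text
t: 1.85
eef_pos: [0.4022, 0.0927, 0.3297]
ee_rot: [0.265, 3.13, -0.0]
contact_force: [0.5, 0.6, 0.1]
opening: 0.006
finger_force: 0.0
```

{"op": "apply_moves", "data": {
  "plan": "-0.15 -0.25 0 0 0 0; -0.3 -0.5 0 0 0 0; -0.45 -0.75 0 0 0 0; -0.6 -1 0 0 0 0; -0.6 -1 0 0 0 0; -0.6 -1 0 0 0 0"
}}

```text
t: 2.35
eef_pos: [0.4529, -0.0379, 0.3293]
ee_rot: [-0.273, -3.129, 0.001]
contact_force: [-0.8, 0.9, 0.3]
opening: 0.005
finger_force: 0.0
```

```bash
python3 -c "
from h import *
show();print(goto(st(0,-.265,.065),Rs))"
```

```text
t 2.35 tcp [ 0.4529 -0.0379  0.3293] st [ 3.000e-04 -2.593e-01  3.293e-01] F st [-1.   0.8  0.3] open 0.005 ff 0.0 q [-0.1   0.02  0.13  1.9  -0.    1.23  1.42]
(array([ 0.   , -0.047,  2.203]), array([-0.   , -0.   ,  0.002]))
```

{"op": "apply_moves", "data": {
  "plan": "0 -0.1 0.3 0 0 0; 0 -0.15 0.6 0 0 0; 0 -0.15 0.85 0 0 0; 0 -0.15 1 0 0 0"
}}

```text
t: 2.68
eef_pos: [0.4473, -0.0524, 0.2067]
ee_rot: [-0.263, -3.126, -0.001]
contact_force: [-0.8, 0.4, -0.6]
opening: 0.005
finger_force: 0.0
```

{"op": "apply_moves", "data": {
  "plan": "0 0 0.3 0 0 0; 0 0 0.6 0 0 0; 0 0 0.85 0 0 0; 0 0 1 0 0 0; 0 0 1.0 0 0 0"
}}

```text
t: 3.1
eef_pos: [0.4461, -0.0518, 0.0862]
ee_rot: [-0.261, -3.123, -0.001]
contact_force: [-0.2, -0.2, -0.2]
opening: 0.004
finger_force: 0.0
```

{"op": "apply_moves", "data": {
  "plan": "0 0 0.2 0 0 0; 0 0.2 0.2 0 0 0; 0 0.3 0.2 0 0 0; 0 0.4 0.2 0 0 0; 0 0.5 0.2 0 0 0; 0 0.6 0.2 0 0 0; 0 0.6 0.2 0 0 0"
}}

```text
t: 3.68
eef_pos: [0.4624, 0.0201, 0.0669]
ee_rot: [0.259, 3.13, 0.002]
contact_force: [-0.3, 0.5, 0.8]
opening: 0.005
finger_force: 0.0
```

```bash
python3 -c "
from h import *
show()"
```

```text
t 3.68 tcp [0.4624 0.0201 0.0669] st [-0.0007 -0.2005  0.0669] F st [-0.4  0.5  0.8] open 0.005 ff 0.0 q [-0.19  0.39  0.11  2.14 -0.07  0.61  1.37]
```

{"op": "apply_moves", "data": {
  "plan": "0 0.05 0 0 0 0; 0 0.1 0 0 0 0; 0 0.1 0 0 0 0"
}}

```text
t: 3.93
eef_pos: [0.4642, 0.0289, 0.0666]
ee_rot: [0.265, 3.13, -0.001]
contact_force: [-0.7, -2.0, 1.6]
opening: 0.009
finger_force: 1.1
```

```bash
python3 - <<'E'
from h import *
show()
p,d=robot.read_camera("scene");cv2.imwrite("pics/s1.png",cv2.resize(p[100:300,180:320,::-1],None,fx=4,fy=3))
p=p[...,::-1]; S=stcoord(world("scene",d));h=cv2.cvtColor(np.ascontiguousarray(p),cv2.COLOR_BGR2HSV)
m=(h[...,0]>105)&(h[...,0]<125)&(h[...,1]>120)&(d>0)&(abs(S[...,0])<.08)&(S[...,1]<-.1)&(S[...,2]>.05)&(S[...,2]<.1)
print(m.sum(),np.percentile(S[m],[1,50,99],axis=0).round(3))
E
```

```text
t 3.93 tcp [0.4642 0.0289 0.0666] st [-0.0005 -0.1915  0.0666] F st [-0.3 -2.1  1.6] open 0.009 ff 1.0751634471671423 q [-0.21  0.39  0.11  2.14 -0.07  0.62  1.35]
266 [[-0.071 -0.525  0.05 ]
 [ 0.044 -0.174  0.072]
 [ 0.073 -0.112  0.094]]
```

View pics/s1.png

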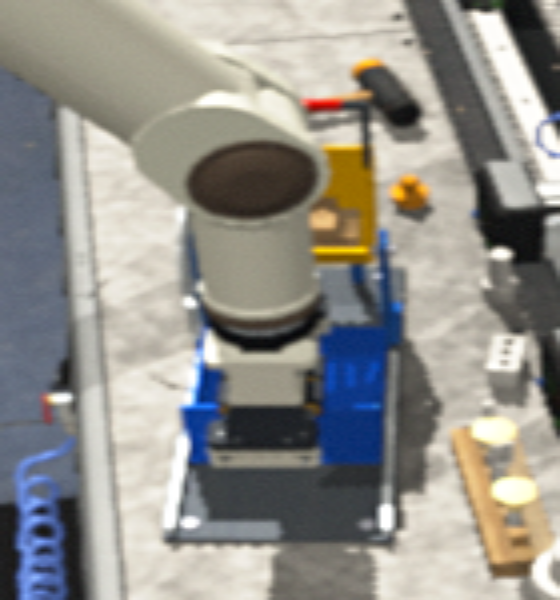

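The tray has gone in with the gripper behind its outer wall (wall front around y 440–465 in the crop). I'll push on to the stop.

{"op": "apply_moves", "data": {
  "plan": "0 0.025 0 0 0 0; 0 0.05 0 0 0 0; 0 0.05 0 0 0 0; 0 0.05 0 0 0 0"
}}

```text
t: 4.32
eef_pos: [0.4642, 0.0292, 0.0665]
ee_rot: [-0.273, -3.128, 0.008]
contact_force: [-5.9, -17.2, 11.5]
opening: 0.004
finger_force: 9.2
```

```bash
python3 -c "
from h import *
show()"
```

```text
t 4.32 tcp [0.4642 0.0292 0.0665] st [-0.0006 -0.1913  0.0665] F st [ -2.7 -17.9  11.5] open 0.004 ff 9.222872040700167 q [-0.22  0.39  0.11  2.14 -0.07  0.62  1.33]
```

{"op": "apply_moves", "data": {
  "plan": "0 -0.1 0 0 0 0; 0 -0.2 0 0 0 0; 0 -0.25 -0.3 0 0 0; 0 -0.25 -0.6 0 0 0; 0 -0.25 -0.9 0 0 0; 0 -0.25 -1 0 0 0",
  "claw": 130
}}

```text
t: 4.82
eef_pos: [0.4632, 0.0058, 0.1909]
ee_rot: [0.266, 3.122, 0.003]
contact_force: [0.5, 1.5, 0.2]
opening: 0.391
finger_force: 0.0
```

{"op": "apply_moves", "data": {
  "plan": "0 0 -0.3 0 0 0; 0 0 -0.6 0 0 0; 0 0 -0.9 0 0 0; 0 0 -1 0 0 0"
}}

```text
t: 5.15
eef_pos: [0.4627, 0.006, 0.3117]
ee_rot: [0.264, 3.122, 0.004]
contact_force: [0.7, -0.5, 0.3]
opening: 0.489
finger_force: 0.0
```

{"op": "apply_moves", "data": {
  "plan": "0 0 -0.2 0 0 0; 0 0.3 -0.3 0 0 0; 0 0.6 -0.3 0 0 0; 0 0.8 -0.3 0 0 0; 0 1 -0.3 0 0 0"
}}

```text
t: 5.57
eef_pos: [0.4803, 0.1263, 0.3427]
ee_rot: [0.263, 3.129, 0.003]
contact_force: [0.0, 0.5, -0.3]
opening: 0.486
finger_force: 0.0
```

{"op": "apply_moves", "data": {
  "plan": "0 0.3 0 0 0 0; 0 0.6 0 0 0 0; 0 0.8 0 0 0 0; 0 1 0 0 0 0; 0 1 0 0 0 0; 0 1 0 0 0 0"
}}

```text
t: 6.07
eef_pos: [0.4997, 0.244, 0.3416]
ee_rot: [-0.26, -3.13, -0.001]
contact_force: [0.3, -0.8, 0.3]
opening: 0.49
finger_force: 0.0
```

```bash
python3 - <<'E'
from h import *
show();print(goto(st(0,.106,.3),Rs))
for n in("top","scene"):
    p,d=robot.read_camera(n);S=stcoord(world(n,d));h=cv2.cvtColor(np.ascontiguousarray(p[...,::-1]),cv2.COLOR_BGR2HSV)
    m=((h[...,0]<7)|(h[...,0]>172))&(h[...,1]>130)&(d>0)&(abs(S[...,0])<.08)&(abs(S[...,1]-.106)<.04)&(S[...,2]>.22)&(S[...,2]<.27)
    print(m.sum(),np.percentile(S[m],[2,50,98],axis=0).round(3) if m.sum() else 0)
    m=(h[...,0]>105)&(h[...,0]<125)&(h[...,1]>120)&(d>0)&(abs(S[...,0])<.08)&(abs(S[...,1]+.19)<.06)&(S[...,2]>.05)&(S[...,2]<.12)
    print(m.sum(),np.percentile(S[m],[2,50,98],axis=0).round(3) if m.sum() else 0)
E
```

```text
t 6.07 tcp [0.4997 0.244  0.3416] st [-0.0038  0.0264  0.3416] F st [ 0.4 -0.7  0.3] open 0.49 ff 0.0 q [-0.46  0.21 -0.05  1.65  0.01  1.28  0.89]
(array([-0.041,  0.663,  0.347]), array([ 0.   , -0.   ,  0.006]))
6 [[-0.038  0.106  0.247]
 [-0.035  0.109  0.251]
 [-0.032  0.111  0.254]]
116 [[-0.073 -0.176  0.052]
 [ 0.007 -0.173  0.087]
 [ 0.071 -0.134  0.099]]
104 [[-0.04   0.097  0.244]
 [-0.001  0.102  0.249]
 [ 0.037  0.112  0.255]]
460 [[-0.069 -0.179  0.051]
 [ 0.004 -0.175  0.077]
 [ 0.071 -0.168  0.094]]
```

{"op": "apply_moves", "data": {
  "plan": "-0.03 0.3 0 0 0 0.006; -0.03 0.6 0 0 0 0.006; -0.03 0.66 0 0 0 0.006; -0.03 0.66 0.3 0 0 0.006; -0.03 0.66 0.6 0 0 0.006; -0.03 0.66 0.8 0 0 0.006; -0.03 0.66 0.95 0 0 0.006; -0.03 0.66 0.95 0 0 0.006"
}}

```text
t: 6.83
eef_pos: [0.5151, 0.3161, 0.2235]
ee_rot: [-0.287, -3.122, 0.008]
contact_force: [-0.4, -0.3, -0.0]
opening: 0.491
finger_force: 0.0
```

{"op": "apply_moves", "data": {
  "plan": "0 0 0 0 0 0; 0 0 0 0 0 0; 0 0 0 0 0 0; 0 0 0 0 0 0; 0 0 0 0 0 0; 0 0 0 0 0 0; 0 0 0 0 0 0",
  "claw": 255,
  "grip_force": 15
}}

```text
t: 7.42
eef_pos: [0.5184, 0.3223, 0.23]
ee_rot: [0.282, 3.125, 0.009]
contact_force: [1.0, 4.7, 1.9]
opening: 0.127
finger_force: 15.0
```

```bash
python3 - <<'E'
from h import *
show()
# arc targets as tool y,z shifts in units from upright bar
f0=np.arctan2(106,106)
for a in np.arange(0,1.76,.1):
    print(round(a,2),(150*np.cos(f0+a)/120-106/120).round(3),(-(150*np.sin(f0+a)-106)/120).round(3))
E
```

```text
t 7.42 tcp [0.5184 0.3223 0.23  ] st [0.0006 0.1068 0.23  ] F st [0.1 4.8 1.9] open 0.127 ff 15.000562369823456 q [-0.54  0.39 -0.08  1.67  0.03  1.08  0.76]
0.0 0.001 -0.001
0.1 -0.092 -0.084
0.2 -0.193 -0.159
0.3 -0.3 -0.222
0.4 -0.413 -0.275
0.5 -0.531 -0.316
0.6 -0.653 -0.345
0.7 -0.777 -0.362
0.8 -0.902 -0.367
0.9 -1.026 -0.358
1.0 -1.15 -0.338
1.1 -1.27 -0.305
1.2 -1.387 -0.261
1.3 -1.499 -0.205
1.4 -1.604 -0.138
1.5 -1.702 -0.061
1.6 -1.793 0.026
1.7 -1.874 0.121
```

{"op": "apply_moves", "data": {
  "plan": "0 -0.09 -0.08 0 0 0; 0 -0.19 -0.16 0 0 0; 0 -0.3 -0.22 0 0 0; 0 -0.41 -0.275 0 0 0; 0 -0.53 -0.315 0 0 0; 0 -0.53 -0.315 0 0 0"
}}

```text
t: 7.92
eef_pos: [0.5068, 0.2579, 0.2698]
ee_rot: [0.285, 3.124, 0.009]
contact_force: [-0.5, 5.4, 7.6]
opening: 0.124
finger_force: 15.0
```

```bash
python3 - <<'E'
from h import *
show()
E
```

```text
t 7.92 tcp [0.5068 0.2579 0.2698] st [0.0006 0.0413 0.2698] F st [-1.4  5.3  7.6] open 0.124 ff 14.995855987071991 q [-0.47  0.28 -0.06  1.73  0.02  1.13  0.86]
```

{"op": "apply_moves", "data": {
  "plan": "0 -0.12 -0.03 0 0 0; 0 -0.245 -0.045 0 0 0; 0 -0.37 -0.05 0 0 0; 0 -0.495 -0.04 0 0 0; 0 -0.62 -0.02 0 0 0; 0 -0.74 0.01 0 0 0; 0 -0.855 0.055 0 0 0; 0 -0.97 0.11 0 0 0; 0 -0.97 0.11 0 0 0"
}}

```text
t: 8.67
eef_pos: [0.484, 0.1376, 0.2508]
ee_rot: [-0.291, -3.126, 0.005]
contact_force: [2.3, -2.2, 3.2]
opening: 0.121
finger_force: 15.0
```

```bash
python3 - <<'E'
from h import *
show()
E
```

```text
t 8.67 tcp [0.484  0.1376 0.2508] st [-0.0004 -0.0811  0.2508] F st [ 2.6 -1.8  3.2] open 0.121 ff 15.011840611696243 q [-0.33  0.18 -0.    1.9   0.    1.07  1.05]
```

{"op": "apply_moves", "data": {
  "plan": "0 -0.105 0.065 0 0 0; 0 -0.2 0.145 0 0 0; 0 -0.29 0.23 0 0 0; 0 -0.36 0.305 0 0 0; 0 -0.36 0.305 0 0 0; 0 -0.36 0.305 0 0 0; 0 -0.36 0.305 0 0 0; 0 -0.36 0.305 0 0 0; 0 -0.36 0.305 0 0 0; 0 -0.36 0.305 0 0 0"
}}

```text
t: 9.5
eef_pos: [0.477, 0.1002, 0.2157]
ee_rot: [0.284, 3.129, 0.001]
contact_force: [3.7, 4.4, -3.0]
opening: 0.121
finger_force: 15.0
```

```bash
python3 - <<'E'
from h import *
show()
a,_=robot.read_camera("scene");b,_=robot.read_camera("top")
a=cv2.resize(a[110:290,180:310],(390,540));b=cv2.resize(b[190:280,200:335],None,fx=3,fy=6)
cv2.imwrite("pics/s2.png",np.hstack([a,b])[...,::-1])
E
```

```text
t 9.5 tcp [0.477  0.1002 0.2157] st [-0.0006 -0.1191  0.2157] F st [ 2.8  5.  -3. ] open 0.121 ff 14.998103678226471 q [-0.28  0.19  0.02  1.97 -0.01  0.98  1.13]
```

View pics/s2.png

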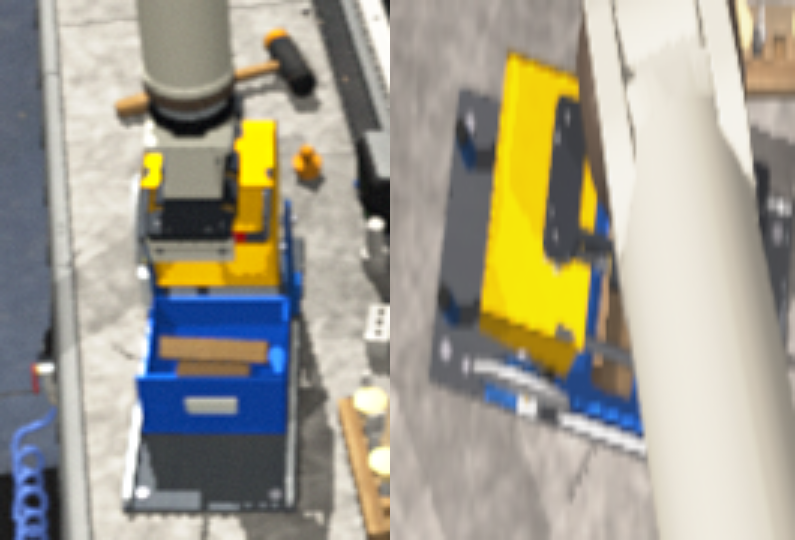

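Both offcuts lie in the tray (left crop, around (213,350)–(215,368)). The skip is fully over and held, so I'll ease it back.

{"op": "apply_moves", "data": {
  "plan": "0 0.065 -0.075 0 0 0; 0 0.155 -0.16 0 0 0; 0 0.255 -0.24 0 0 0; 0 0.36 -0.305 0 0 0; 0 0.47 -0.36 0 0 0; 0 0.59 -0.405 0 0 0; 0 0.71 -0.44 0 0 0; 0 0.83 -0.46 0 0 0; 0 0.895 -0.465 0 0 0; 0 0.955 -0.468 0 0 0"
}}

```text
t: 10.43
eef_pos: [0.498, 0.2149, 0.2732]
ee_rot: [0.282, 3.128, 0.003]
contact_force: [-0.5, -0.3, 5.6]
opening: 0.123
finger_force: 15.0
```

{"op": "apply_moves", "data": {
  "plan": "0 0.06 0.002 0 0 0; 0 0.125 0.005 0 0 0; 0 0.185 0.012 0 0 0; 0 0.25 0.02 0 0 0; 0 0.31 0.036 0 0 0; 0 0.37 0.05 0 0 0; 0 0.43 0.07 0 0 0; 0 0.49 0.09 0 0 0; 0 0.545 0.118 0 0 0; 0 0.6 0.145 0 0 0"
}}

```text
t: 11.27
eef_pos: [0.5107, 0.2847, 0.2545]
ee_rot: [0.284, 3.129, 0.002]
contact_force: [0.4, 2.4, 4.2]
opening: 0.128
finger_force: 15.0
```

```bash
python3 - <<'E'
from h import *
show();print(goto(st(0,.106,.23)))
E
```

```text
t 11.27 tcp [0.5107 0.2847 0.2545] st [-0.0003  0.0684  0.2545] F st [-0.   2.4  4.2] open 0.128 ff 15.000252574682236 q [-0.5   0.33 -0.07  1.7   0.02  1.11  0.81]
(array([-0.002,  0.313,  0.205]), array([0., 0., 0.]))
```

Now press home, a little beyond.

{"op": "apply_moves", "data": {
  "plan": "0 0.05 0.035 0 0 0; 0 0.105 0.065 0 0 0; 0 0.16 0.1 0 0 0; 0 0.21 0.14 0 0 0; 0 0.255 0.18 0 0 0; 0 0.3 0.22 0 0 0; 0 0.335 0.25 0 0 0; 0 0.335 0.25 0 0 0; 0 0.335 0.25 0 0 0; 0 0.335 0.25 0 0 0"
}}

```text
t: 12.1
eef_pos: [0.5178, 0.3228, 0.2241]
ee_rot: [-0.285, -3.128, 0.001]
contact_force: [2.4, 3.8, 1.1]
opening: 0.125
finger_force: 15.0
```

```bash
python3 - <<'E'
from h import *
show()
p,d=robot.read_camera("scene");S=stcoord(world("scene",d));h=cv2.cvtColor(np.ascontiguousarray(p[...,::-1]),cv2.COLOR_BGR2HSV)
m=((h[...,0]<7)|(h[...,0]>172))&(h[...,1]>130)&(d>0)&(abs(S[...,0])<.08)&(abs(S[...,1]-.106)<.06)&(S[...,2]>.2)&(S[...,2]<.29)
print(m.sum(),np.percentile(S[m],[2,50,98],axis=0).round(3) if m.sum() else 0)
E
```

```text
t 12.1 tcp [0.5178 0.3228 0.2241] st [-1.000e-04  1.072e-01  2.241e-01] F st [1.7 4.2 1.1] open 0.125 ff 15.001422464847565 q [-0.54  0.4  -0.08  1.67  0.04  1.08  0.76]
8 [[0.034 0.098 0.246]
 [0.037 0.1   0.249]
 [0.04  0.107 0.252]]
```

{"op": "apply_moves", "data": {
  "plan": "0 0.03 0.02 0 0 0; 0 0.05 0.03 0 0 0; 0 0.05 0.03 0 0 0; 0 0.05 0.03 0 0 0"
}}

```text
t: 12.48
eef_pos: [0.5186, 0.3228, 0.2223]
ee_rot: [-0.291, -3.126, 0.013]
contact_force: [-6.3, -11.8, 18.1]
opening: 0.125
finger_force: 15.0
```

```bash
python3 - <<'E'
from h import *
show()
E
```

```text
t 12.48 tcp [0.5186 0.3228 0.2223] st [0.0008 0.1073 0.2223] F st [ -4.1 -12.7  18.1] open 0.125 ff 15.00481590628624 q [-0.54  0.41 -0.08  1.66  0.04  1.08  0.75]
```

{"op": "apply_moves", "data": {
  "plan": "0 -0.04 -0.03 0 0 0; 0 -0.04 -0.03 0 0 0; 0 -0.04 -0.03 0 0 0; 0 -0.04 -0.03 0 0 0; 0 -0.04 -0.03 0 0 0; 0 -0.04 -0.03 0 0 0",
  "claw": 130
}}

```text
t: 12.98
eef_pos: [0.5177, 0.3241, 0.224]
ee_rot: [-0.284, -3.128, 0.001]
contact_force: [-0.8, -0.1, 0.7]
opening: 0.478
finger_force: 0.0
```

{"op": "apply_moves", "data": {
  "plan": "0 0 -0.2 0 0 0; 0 0 -0.4 0 0 0; 0 0 -0.7 0 0 0; 0 0 -1 0 0 0; 0 0 -1 0 0 0; 0 0 -1 0 0 0"
}}

```text
t: 13.48
eef_pos: [0.5192, 0.3251, 0.3474]
ee_rot: [0.284, 3.124, 0.005]
contact_force: [0.9, 0.7, 0.5]
opening: 0.495
finger_force: 0.0
```

```bash
python3 - <<'E'
from h import *
show()
for n in("scene","top"):
    p,d=robot.read_camera(n);S=stcoord(world(n,d));h=cv2.cvtColor(np.ascontiguousarray(p[...,::-1]),cv2.COLOR_BGR2HSV)
    m=((h[...,0]<7)|(h[...,0]>172))&(h[...,1]>130)&(d>0)&(abs(S[...,0])<.08)&(abs(S[...,1]-.106)<.06)&(S[...,2]>.2)&(S[...,2]<.29)
    print(m.sum(),np.percentile(S[m],[2,50,98],axis=0).round(3) if m.sum() else 0)
    p0=cv2.imread("pics/top0.png")
b=cv2.resize(p[190:280,190:340],None,fx=5,fy=5,interpolation=cv2.INTER_CUBIC);cv2.imwrite("pics/t3.png",b[...,::-1])
# tag geometry from first top picture
d=np.load("top0.npy");W=world("top",d);h=cv2.cvtColor(p0,cv2.COLOR_BGR2HSV)
m=((h[...,0]<7)|(h[...,0]>172))&(h[...,1]>120)&(d>0);b=m*0;b[235:270,380:430]=1;m=m&(b>0)&(W[...,2]>.03)
q=W[m];
A=np.c_[q[:,:2],np.ones(len(q))];c=np.linalg.lstsq(A,q[:,2],rcond=None)[0];print("plane",c)
g=c[:2]/np.linalg.norm(c[:2]);print("uphill dir",g,"slope deg",np.degrees(np.arctan(np.linalg.norm(c[:2]))))
E
```

```text
t 13.48 tcp [0.5192 0.3251 0.3474] st [0.0009 0.1097 0.3474] F st [0.8 0.8 0.5] open 0.495 ff 0.0 q [-0.54  0.31 -0.08  1.51  0.03  1.32  0.77]
105 [[-0.041  0.096  0.243]
 [-0.001  0.103  0.249]
 [ 0.037  0.109  0.254]]
0 0
plane [-1.19226377 -0.1056663   0.55488107]
uphill dir [-0.99609565 -0.08828059] slope deg 50.122396333794285
```

View pics/t3.png

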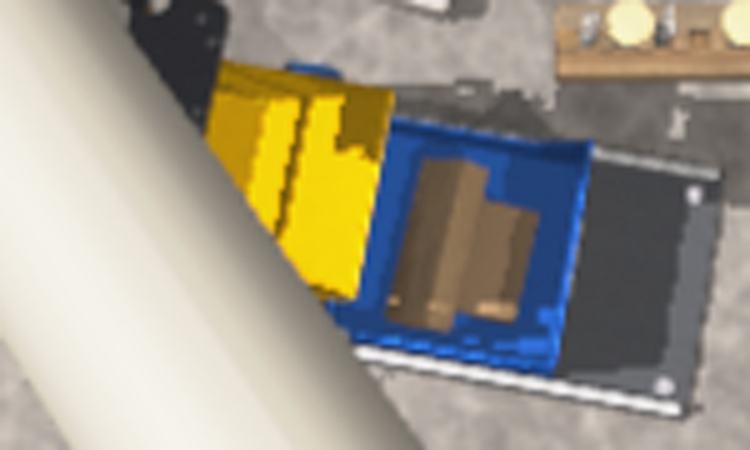

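The skip is upright again, with the bar measuring exactly as at the start. Both offcuts lie in the tray (crop (440,240) and (505,260)). Next is the tag.

{"op": "apply_moves", "data": {
  "plan": "0 -0.3 0 0 0 0; 0 -0.6 0 0 0 0; 0 -0.9 0 0 0 0; 0 -1 0 0 0 0",
  "claw": 255
}}

```text
t: 13.92
eef_pos: [0.4954, 0.1996, 0.3427]
ee_rot: [-0.294, -3.125, 0.007]
contact_force: [0.3, -1.0, 0.5]
opening: 0.251
finger_force: 0.0
```

{"op": "apply_moves", "data": {
  "plan": "0 -0.3 0 0 0 0; 0 -0.6 0 0 0 0; 0 -0.9 0 0 0 0; 0 -1 0 0 0 0"
}}

```text
t: 14.25
eef_pos: [0.4732, 0.082, 0.3432]
ee_rot: [-0.294, -3.125, 0.005]
contact_force: [-0.1, -0.7, -0.3]
opening: 0.008
finger_force: 0.0
```

{"op": "apply_moves", "data": {
  "plan": "0 -0.3 0 0 0 0; 0 -0.6 0 0 0 0; 0 -0.9 0 0 0 0; 0 -1 0 0 0 0"
}}

```text
t: 14.58
eef_pos: [0.4512, -0.0354, 0.3434]
ee_rot: [-0.294, -3.125, 0.003]
contact_force: [-0.1, -0.6, -0.5]
opening: 0.004
finger_force: 0.0
```

{"op": "apply_moves", "data": {
  "plan": "0.1 -0.3 0 0 0 0; 0.2 -0.6 0 0 0 0; 0.25 -0.9 0 0 0 0; 0.25 -1 0 0 0 0"
}}

```text
t: 14.92
eef_pos: [0.3987, -0.1472, 0.3436]
ee_rot: [-0.294, -3.125, 0.002]
contact_force: [-0.1, 0.4, -0.0]
opening: 0.005
finger_force: 0.0
```

{"op": "apply_moves", "data": {
  "plan": "0 -0.3 0 0 0 0; 0 -0.6 0 0 0 0; 0 -0.9 0 0 0 0; 0 -1 0 0 0 0; 0 -1 0 0 0 0; 0 -1 0 0 0 0"
}}

```text
t: 15.42
eef_pos: [0.3798, -0.2603, 0.3435]
ee_rot: [-0.287, -3.126, -0.001]
contact_force: [0.2, 0.2, -0.3]
opening: 0.006
finger_force: 0.0
```

```bash
python3 - <<'E'
from h import *
show();print(goto([.375,-.29,.07]))
E
```

```text
t 15.42 tcp [ 0.3798 -0.2603  0.3435] st [-0.0321 -0.4912  0.3435] F st [ 0.2  0.2 -0.3] open 0.006 ff 0.0 q [ 0.1   0.01  0.45  1.87 -0.01  1.26  1.94]
(array([-0.012, -0.252,  2.279]), array([0., 0., 0.]))
```

{"op": "apply_moves", "data": {
  "plan": "0 -0.2 0.2 0 0 0; 0 -0.25 0.5 0 0 0; 0 -0.25 0.8 0 0 0; 0 -0.25 1 0 0 0"
}}

```text
t: 15.75
eef_pos: [0.374, -0.2875, 0.2212]
ee_rot: [-0.282, -3.126, -0.004]
contact_force: [-0.2, -0.2, -0.6]
opening: 0.005
finger_force: 0.0
```

{"op": "apply_moves", "data": {
  "plan": "0 0 0.3 0 0 0; 0 0 0.6 0 0 0; 0 0 0.8 0 0 0; 0 0 1 0 0 0"
}}

```text
t: 16.08
eef_pos: [0.3747, -0.2871, 0.1022]
ee_rot: [-0.28, -3.127, -0.004]
contact_force: [-0.5, -0.5, 0.4]
opening: 0.006
finger_force: 0.0
```

{"op": "apply_moves", "data": {
  "plan": "0 0 0.15 0 0 0; 0 0 0.27 0 0 0; 0 0 0.27 0 0 0; 0 0 0.27 0 0 0"
}}

```text
t: 16.42
eef_pos: [0.3746, -0.2881, 0.0713]
ee_rot: [-0.282, -3.126, -0.003]
contact_force: [0.9, 0.4, 0.4]
opening: 0.005
finger_force: 0.0
```

```bash
python3 - <<'E'
from h import *
show()
E
```

```text
t 16.42 tcp [ 0.3746 -0.2881  0.0713] st [-0.0323 -0.5194  0.0713] F st [0.9 0.5 0.4] open 0.005 ff 0.0 q [ 0.25  0.42  0.41  2.12 -0.27  0.65  2.24]
```

{"op": "apply_moves", "data": {
  "plan": "-0.1 0.03 0 0 0 0; -0.2 0.06 0 0 0 0; -0.3 0.085 0 0 0 0; -0.4 0.115 0 0 0 0; -0.5 0.145 0 0 0 0; -0.6 0.17 0 0 0 0; -0.68 0.195 0 0 0 0; -0.72 0.205 0 0 0 0; -0.72 0.205 0 0 0 0"
}}

```text
t: 17.17
eef_pos: [0.4625, -0.2816, 0.0718]
ee_rot: [-0.285, -3.124, -0.001]
contact_force: [-5.6, 0.6, 5.4]
opening: 0.004
finger_force: 3.7
```

{"op": "apply_moves", "data": {
  "plan": "0.15 0 0 0 0 0; 0.35 0 0 0 0 0; 0.6 0 0 0 0 0; 0.7 0 -0.3 0 0 0; 0.7 0 -0.6 0 0 0; 0.7 0 -0.9 0 0 0; 0.7 0 -1 0 0 0"
}}

```text
t: 17.75
eef_pos: [0.3836, -0.2682, 0.197]
ee_rot: [0.287, 3.122, -0.004]
contact_force: [0.3, 0.2, -0.4]
opening: 0.006
finger_force: 0.0
```

{"op": "apply_moves", "data": {
  "plan": "0 0 -0.3 0 0 0; 0 0 -0.6 0 0 0; 0 0 -0.9 0 0 0; 0 0 -0.9 0 0 0; 0 0 -0.9 0 0 0; 0 0 -0.9 0 0 0"
}}

```text
t: 18.25
eef_pos: [0.3815, -0.2661, 0.2999]
ee_rot: [-0.285, -3.128, -0.001]
contact_force: [0.2, 0.4, -0.2]
opening: 0.001
finger_force: 0.0
```

```bash
python3 - <<'E'
from h import *
show()
a,_=robot.read_camera("scene");b,_=robot.read_camera("top")
a=cv2.resize(a[110:390,190:310],None,fx=2,fy=2);b=cv2.resize(b[160:300,170:440],None,fx=2,fy=4)
cv2.imwrite("pics/s4.png",np.hstack([a,b])[...,::-1])
E
```

```text
t 18.25 tcp [ 0.3815 -0.2661  0.2999] st [-0.0294 -0.4966  0.2999] F st [ 0.1  0.4 -0.2] open 0.001 ff 0.0 q [ 0.07  0.06  0.5   1.93 -0.03  1.16  1.98]
```

View pics/s4.png

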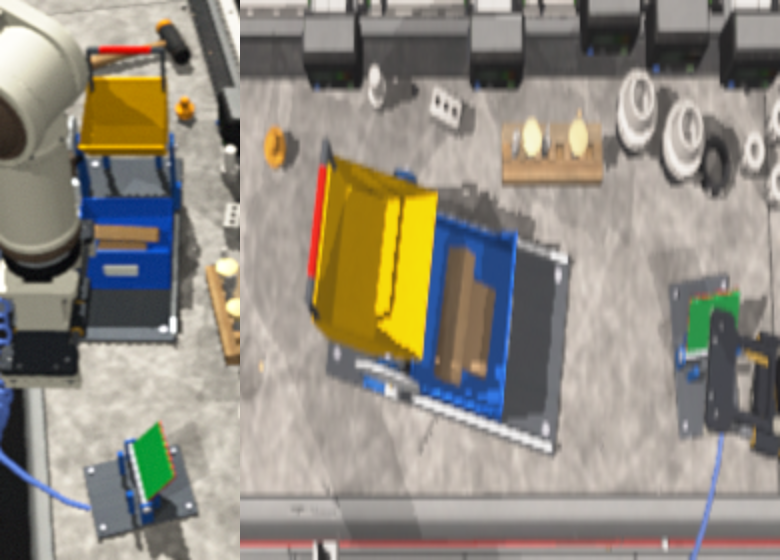

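The tag shows green (left (152,462)), leaning to +x. The skip is upright, both offcuts are in the tray and the tray is home, so I'm handing in.

```bash
python3 -c "
from workcell import robot
print(robot.close_job())"
```

```text
the job is handed in; nothing more can be done
None
```

The job is handed in at about 18 s of the 72 s: the last pictures show the tray home, both offcuts in it, the skip upright and the tag green, with the arm clear; no verdict came back on hand-in.

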